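# Start the two loaded stirrers

### The job

Start the two stirrers that have something standing on them: with the fingertips, gently press down the bar-shaped stir key of the stirrer carrying the tall beaker until it is fully down, then do the same for the stirrer carrying the low dish, and withdraw. The keys stay down when released. Leave the round heat buttons and the whole empty stirrer alone, and do not move or lift the beaker, the dish or anything else on the bench.

Things in the scene. Friction and masses are not known exactly. Their poses are not given: they have to be found in the camera images.
- stirrer_beaker: a low white bench stirrer, fixed, 220 (x) x 130 (y) x 62 high. Origin: centre of its underside; own -x is its front, where a flat control deck 45 high carries two keys; behind the deck a 53 high housing (from own x -23 to +107) holds a round steel plate, 116 across, top at 62, centred at own (+35, 0). It carries the tall white beaker. (sizes in mm)
- stirrer_dish: a low white bench stirrer, fixed, 220 (x) x 130 (y) x 62 high. Origin: centre of its underside; own -x is its front, where a flat control deck 45 high carries two keys; behind the deck a 53 high housing (from own x -23 to +107) holds a round steel plate, 116 across, top at 62, centred at own (+35, 0). It carries the low white dish. (sizes in mm)
- stirrer_empty: a low white bench stirrer, fixed, 220 (x) x 130 (y) x 62 high. Origin: centre of its underside; own -x is its front, where a flat control deck 45 high carries two keys; behind the deck a 53 high housing (from own x -23 to +107) holds a round steel plate, 116 across, top at 62, centred at own (+35, 0). Its plate is empty: leave it alone. (sizes in mm)
- stir_beaker_top (a point): centre of the top face of the stir key of stirrer_beaker: a bar-shaped black key 18 (own x) x 36 (own y), at own (-83, +30), its top 55 above the table (10 proud of the deck) when up, 49 when fully down; pressed straight down. The point moves with the key. (sizes in mm)
- stir_beaker (a joint): how far that stir key is down: 0 up (off), 0.006 m fully down (on). It moves against a steady friction of about 2.5 N with no spring, and stays wherever it is left.
- heat_beaker_top (a point): centre of the top face of the heat button of stirrer_beaker: a round black button 18 across at own (-83, -34), same height and travel as the stir key, to be left up. (sizes in mm)
- heat_beaker (a joint): how far that heat button is down: 0 up, 0.006 m fully down; stays where it is left.
- stir_dish_top (a point): centre of the top face of the stir key of stirrer_dish: a bar-shaped black key 18 (own x) x 36 (own y), at own (-83, +30), its top 55 above the table (10 proud of the deck) when up, 49 when fully down; pressed straight down. The point moves with the key. (sizes in mm)
- stir_dish (a joint): how far that stir key is down: 0 up (off), 0.006 m fully down (on). It moves against a steady friction of about 2.5 N with no spring, and stays wherever it is left.
- heat_dish_top (a point): centre of the top face of the heat button of stirrer_dish: a round black button 18 across at own (-83, -34), same height and travel as the stir key, to be left up. (sizes in mm)
- heat_dish (a joint): how far that heat button is down: 0 up, 0.006 m fully down; stays where it is left.
- stir_empty_top (a point): centre of the top face of the stir key of stirrer_empty: a bar-shaped black key 18 (own x) x 36 (own y), at own (-83, +30), its top 55 above the table (10 proud of the deck) when up, 49 when fully down; pressed straight down. The point moves with the key. (sizes in mm)
- stir_empty (a joint): how far that stir key is down: 0 up (off), 0.006 m fully down (on). It moves against a steady friction of about 2.5 N with no spring, and stays wherever it is left.
- heat_empty_top (a point): centre of the top face of the heat button of stirrer_empty: a round black button 18 across at own (-83, -34), same height and travel as the stir key, to be left up. (sizes in mm)
- heat_empty (a joint): how far that heat button is down: 0 up, 0.006 m fully down; stays where it is left.
- beaker: loose white porcelain beaker, 68 across the rim, 85 tall, standing on the plate of stirrer_beaker (rim 147 above the table); origin: centre of its underside (sizes in mm)
- dish: loose white porcelain dish, 90 across the rim, 32 tall, standing on the plate of stirrer_dish; origin: centre of its underside (sizes in mm)
- vial_left: small amber vial, 22 across, 55 tall, standing between the left (+y) and middle stirrers, loose, to be left alone; origin: centre of its underside (sizes in mm)
- vial_right: the same vial, between the middle and right stirrers, loose, to be left alone; origin: centre of its underside (sizes in mm)
- reagent: amber bottle, 64 across, 150 tall, behind the stirrers, loose, to be left alone; origin: centre of its underside (sizes in mm)
- jar: white jar, 70 across, 80 tall, behind the stirrers, loose, to be left alone; origin: centre of its underside (sizes in mm)
- tip_box: blue box 80 x 110 x 50 high, behind the stirrers, loose, to be left alone; origin: centre of its underside (sizes in mm)
- cup: small white cup, 52 across, 45 tall, in front of the stirrers, towards the robot, loose, to be left alone; origin: centre of its underside (sizes in mm)
- spatula: slim steel lab spatula, a flat bar about 200 long, 14 wide and 6 high, lying in front of the stirrers, towards the robot, loose, to be left alone; origin: centre of its underside (sizes in mm)
There are look-alikes about, which are no part of the job. What is shaped like the beaker but red is not meant. What is shaped like the dish but yellow is not meant.

How it is judged:
By the outcome, as a careful person would: the job done as asked, in the order asked, and still so for the second after the job is handed in, with the robot touching nothing.
It also fails if it takes over 45 s, if anything falls off the work surface, if the arm or the gripper's body presses on something with over 40 N, if the wrist force passes 120 N, or if a joint passes its speed limit or range.

### The arm

A 7-joint arm with a two-finger parallel gripper is mounted at the origin on the work surface. World frame = base frame: x ahead of the robot, y to its left, z up, the work surface at z = 0. Lengths are in m, angles in degrees, forces in N, time in s.
With the tool pointing down it reaches from about 0.425 to 0.825 m from the base axis. Payload 3.6 kg.
Tool frame: the origin (TCP) lies on the mounting face of the last link; the fingertips stand 173 mm ahead of it and the grasp point (between the pads) lies 155 mm ahead of it; z points along the fingers, y is the line along which they close (so a half turn about z gives the same grasp; the last joint's range is limited). The gripper opens to 85 mm and grips with 20 to 120 N. Pads are 22 mm wide; open, the fingers measure 114 mm over their backs; the gripper's body (76 mm by 85 mm) begins 54 mm behind the grasp point. The pads swing forward as they close: fully open they stand 13 mm farther back than shut.
Start: joints at [-72.393, 35.231, -0.722, 81.555, 0.464, 63.22, -2.315], TCP at [0.213, 0.614, 0.405] pointing down, gripper open.
Joint ranges: [-178.69, 178.69], [-17.37, 117.87], [-77.05, 75.6], [15.02, 138.74], [-78.02, 258.01], [0.78, 113.62], [-162.83, 162.83]. Speed limits (degrees/s): [159.86, 159.86, 180, 180, 180, 180, 180].

### API

Orientations are given as [roll, pitch, yaw] about the fixed x, y, z axes, in that order (R = Rz(yaw) Ry(pitch) Rx(roll)).
In Python, from bench import get_state, capture, get_calibration, ticket gives the robot as it stands.
- The arm moves only by the shell command python3 -m crank 'ROWS'. ROWS is JSON, a list that holds one entry, the list of rows, each a list of 7 numbers: the shift along the tool's x, y, z normalised to -1 to 1, where 1 is 0.03 m, then the turn, a rotation vector about the tool's x, y, z normalised to -1 to 1, where 1 is 6 degrees, then the opening, from -1 (shut) to 1 (fully open). In form: [[[tx, ty, tz, wx, wy, wz, hand], ...]]. A call has 1 to 20 rows; each row shifts and turns the commanded pose from where the row before left it, along the tool's axes as they then stand; what a row does not reach is not made up. A row lasts 1/10 s, in which the tool goes at most 50 mm and 8.59 degrees, less where a joint would pass 70% of its speed; a pose out of reach is approached as far as the arm can. A call with a number of a shift or a turn outside -1 to 1 is refused whole. A call with a gripper value outside its range is refused whole. The fingers move at their own pace and stop on an object; the grip force is fixed at half the most. Time passes only in rows, so rows that do not move let the fingers close. It gives the time, the measured TCP pose, the force, the opening and the grip force at its end, in the units of the state.
- get_state(): the state, without advancing time (a new reading comes with each control period).
- capture(name): name is "side" or "top" or "wrist"; returns (picture, depth): 420x560x3 uint8, red, green, blue; 420x560 float32, m along the optical axis (not along the pixel's ray), 0 where there is no reading.
- get_calibration(name): a dict with "fx", "fy", "cx", "cy" (pixels), "k1" (the pictures are not rectified: a ray, as slopes to the right and down, at radius r is drawn at 1 + k1 r^2 times it, then the intrinsics apply), "extrinsics" (4x4, takes a point from camera to world coordinates). Camera axes: x right, y down, z forward; pixel columns grow to the right and rows downward; lengths in m; the calibration is good to about 2 mm. A picture is of the moment at which its call begins: read the wrist's pose just before it. get_calibration takes no time and is no camera call; for the wrist camera it gives the pose at the moment of the call.
- ticket.hand_in(): hands the job in; it is judged then, once.
The state is a dict: "clock": time; "qpos": joint angles; "joint_vel": joint speeds; "effort": joint torques, N m; "tcp_pos": TCP position; "orientation": TCP orientation; "ft_force": force on the tool from outside, world axes, zero at the start; "moment": the same for the moment, N m; "gripper_width": finger opening in m; "finger_force": force on a finger pad.
Only numpy, scipy, OpenCV 4.12 (cv2) and the standard library are available. Lean on these libraries where they do the work, as an engineer would, in place of code of your own. Each camera call takes 0.05 s, during which the arm holds its last target. There are 200 camera calls.

## Working session

There is one attempt and no reset: what is moved stays moved. The work goes in short steps, Python scripts to look and compute and a shell command to move; the robot and the scene stay as the last step left them, time stands still between calls to the robot, and variables do not carry over. Pictures are saved under pics/ and viewed, at most 10 in all, crops included, and the job is handed in when it is done.

```bash
mkdir -p pics; python3 - <<'E'
from bench import *
import cv2,numpy as np
s=get_state();print(s)
for n in("top","side"):
    p,d=capture(n);cv2.imwrite(f"pics/{n}0.png",p[:,:,::-1]);np.savez(f"{n}0.npz",p=p,d=d)
    c=get_calibration(n);print(n,{k:np.round(v,4).tolist() for k,v in c.items()})
E
```

```text
{'clock': 0.0, 'qpos': array([-72.39248768,  35.28789033,  -0.72301346,  81.64154293,
         0.4643062 ,  63.22135794,  -2.31617758]), 'joint_vel': array([ 0.01267368,  0.00883208, -0.02088383, -0.09217104, -0.00638954,
        0.12369485, -0.16001687]), 'effort': array([ 1.58922767e-04, -4.69202113e+01,  2.59121256e-01, -1.71036404e+01,
        9.90281522e-03,  9.55085823e-03,  3.23953792e-06]), 'tcp_pos': array([0.2128456 , 0.61381478, 0.40355171]), 'orientation': array([-1.79852104e+02,  2.28109639e-03,  1.60876759e+02]), 'ft_force': array([ 0.01883206, -0.43917871,  0.22887426]), 'moment': array([ 0.0393323 ,  0.00395333, -0.00070678]), 'finger_force': 0.0, 'gripper_width': 0.0856383979680567}
top {'fx': 445.3896, 'fy': 445.3896, 'cx': 281.9733, 'cy': 205.4561, 'k1': -0.124, 'extrinsics': [[-0.0004, -0.9874, 0.1582, 0.3821], [-1.0, 0.0019, 0.009, -0.0463], [-0.0092, -0.1582, -0.9874, 1.193], [0.0, 0.0, 0.0, 1.0]]}
side {'fx': 448.6753, 'fy': 448.6753, 'cx': 278.9549, 'cy': 214.602, 'k1': -0.137, 'extrinsics': [[0.8743, -0.3061, 0.3768, 0.1578], [-0.4854, -0.5517, 0.6782, -0.7764], [0.0003, -0.7759, -0.6309, 0.7403], [0.0, 0.0, 0.0, 1.0]]}
```

View pics/top0.png

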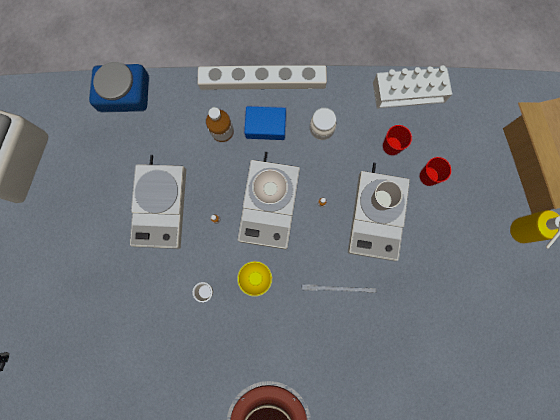

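View pics/side0.png

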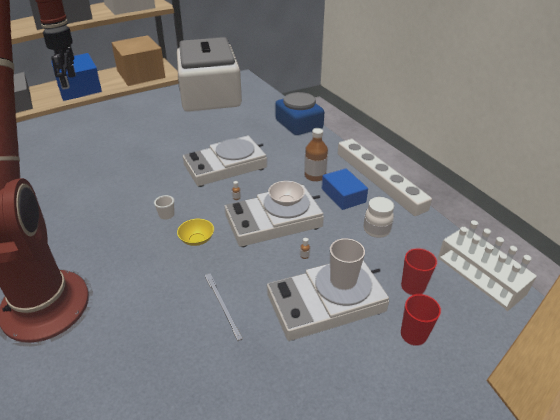

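The top view shows the beaker stirrer on the right, with its bar key at (364,244) and heat button at (389,248). The dish stirrer is in the middle, with its bar key at (252,233) and heat button at (275,237). The empty stirrer is on the left. The side view agrees, with bar keys at about (285,290) and (238,208).

```bash
cat > h.py <<'E'
import cv2,numpy as np
from bench import get_calibration
def cast(c,uv,z):
    K=np.array([[c["fx"],0,c["cx"]],[0,c["fy"],c["cy"]],[0,0,1]])
    q=cv2.undistortPoints(np.array(uv,float).reshape(-1,1,2),K,np.array([c["k1"],0,0,0,0]))[:,0]
    E=np.array(c["extrinsics"]);r=np.c_[q,np.ones(len(q))]@E[:3,:3].T
    return E[:3,3]+r*((z-E[2,3])/r[:,2])[:,None]
def blob(p,u,v,R=14,th=75):
    m=(p.max(2)<th).astype(np.uint8);n,l,s,ce=cv2.connectedComponentsWithStats(m)
    k=[i for i in range(1,n) if 15<s[i,4]<500 and np.hypot(*(ce[i]-(u,v)))<R]
    i=min(k,key=lambda i:np.hypot(*(ce[i]-(u,v))));return ce[i],s[i]
E
python3 - <<'E'
from h import *
pts={"top":dict(sb=(364,244),hb=(389,248),sd=(252,233),hd=(275,237)),"side":dict(sb=(285,290),hb=(296,313),sd=(238,208),hd=(246,224))}
for n in pts:
    z=np.load(f"{n}0.npz");c=get_calibration(n);P={}
    for k,(u,v) in pts[n].items():
        ce,s=blob(z["p"],u,v);w=cast(c,[ce],.053)[0];P[k]=w
        d=z["d"][int(round(ce[1])),int(round(ce[0]))]
        E=np.array(c["extrinsics"]);f=np.linalg.inv(E)@np.r_[w,1]
        print(n,k,ce.round(1),s,w.round(4),"depth",d,"expected",f[2].round(4))
    for a in"bd":
        v=P["s"+a]-P["h"+a];print(a,"dist",np.linalg.norm(v).round(4),"yaw",np.degrees(np.arctan2(-v[0],v[1])).round(1), "r",np.hypot(*P["s"+a][:2]))
E
```

```text
top sb [363.8 243.8] [357 240  15   9  96] [ 0.4647 -0.2457  0.053 ] depth 1.1392425 expected 1.1368
top hb [388.2 247.6] [385 245   7   6  33] [ 0.4545 -0.3089  0.053 ] depth 1.1342926 expected 1.1346
top sd [251.7 232.3] [245 228  14   9  93] [0.495 0.042 0.053] depth 1.1466881 expected 1.1442
top hd [276.4 236. ] [274 233   6   7  34] [ 0.4853 -0.0215  0.053 ] depth 1.1381472 expected 1.1421
b dist 0.0639 yaw -9.2 r 0.525640096139667
d dist 0.0642 yaw -8.7 r 0.4968001965062629
side sb [283.9 289.5] [278 282  13  16 130] [ 0.4605 -0.2521  0.053 ] depth 0.90607464 expected 0.9032
side hb [295.2 313. ] [291 309   9   9  64] [ 0.45   -0.3148  0.053 ] depth 0.8542687 expected 0.8568
side sd [237.4 208.2] [233 203  10  11  76] [0.4906 0.0343 0.053 ] depth 1.1079677 expected 1.1088
side hd [244.9 223.5] [242 220   7   8  39] [ 0.4814 -0.0278  0.053 ] depth 1.0657326 expected 1.0632
b dist 0.0635 yaw -9.5 r 0.5249648029285575
d dist 0.0628 yaw -8.4 r 0.49181182968246856
```

Both views agree on spacing (about 64 mm) and yaw (about -9°). The side view sees the key flanks and is biased towards its camera, so I trust the top view and will check with the wrist camera. First I'll shut the fingers, turn to align and travel high.

```bash
python3 -m crank '[[[0,0,0,0,0,-0.83,-1],[0,0,0,0,0,-0.83,-1],[-1,-0.78,0,0,0,0,-1],[-1,-0.78,0,0,0,0,-1],[-1,-0.78,0,0,0,0,-1],[-1,-0.78,0,0,0,0,-1],[-1,-0.78,0,0,0,0,-1],[-1,-0.78,0,0,0,0,-1],[-1,-0.78,0,0,0,0,-1],[-1,-0.78,0,0,0,0,-1],[-1,-0.78,0,0,0,0,-1],[-1,-0.78,0,0,0,0,-1],[-1,-0.78,0,0,0,0,-1],[-1,-0.78,0,0,0,0,-1],[-1,-0.78,0,0,0,0,-1],[0,0,0,0,0,0,-1],[0,0,0,0,0,0,-1]]]'
```

```text
clock: 1.8
tcp_pos: [0.55, 0.2504, 0.404]
orientation: [-179.9, -0.1, 170.7]
ft_force: [-0.5, 1.2, -0.2]
gripper_width: -0.0001
finger_force: 0.0
```

```bash
python3 -m crank '[[[0.01,-1,0,0,0,0,-1],[0.01,-1,0,0,0,0,-1],[0.01,-1,0,0,0,0,-1],[0.01,-1,0,0,0,0,-1],[0.01,-1,0,0,0,0,-1],[0.01,-1,0,0,0,0,-1],[0.01,-1,0,0,0,0,-1],[0.01,-1,0,0,0,0,-1],[0.01,-1,0,0,0,0,-1],[0.01,-1,0,0,0,0,-1],[0.01,-1,0,0,0,0,-1],[0.01,-1,0,0,0,0,-1],[0.01,-1,0,0,0,0,-1],[0.01,-1,0,0,0,0,-1],[0.01,-1,0,0,0,0,-1],[0.01,-1,0,0,0,0,-1],[0.01,-0.8,0,0,0,0,-1],[0,0,0,0,0,0,-1],[0,0,0,0,0,0,-1]]]'
python3 - <<'E'
from bench import *;import cv2,numpy as np
print(get_state()["tcp_pos"],get_state()["qpos"].round(0))
c=get_calibration("wrist");p,d=capture("wrist");np.savez("w0.npz",p=p,d=d,**c);cv2.imwrite("pics/w0.png",p[:,:,::-1])
print(c["extrinsics"])
E
```

```text
clock: 3.7
tcp_pos: [0.4646, -0.2436, 0.4045]
orientation: [179.9, -0.0, 170.9]
ft_force: [-0.0, 0.6, -0.2]
gripper_width: -0.0001
finger_force: 0.0
[ 0.46460851 -0.24356917  0.40449023] [ 24.  24.   2. 102.  -1.  54. 108.]
[[ 0.1572459   0.94539149  0.28549721  0.39205088]
 [ 0.9875589  -0.15084574 -0.04441833 -0.23226005]
 [ 0.00107333  0.28892991 -0.95734965  0.37265651]
 [ 0.          0.          0.          1.        ]]
```

View pics/w0.png

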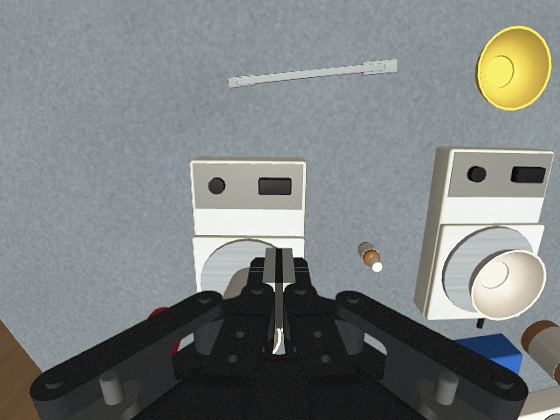

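The wrist view shows the beaker stirrer's bar key at (274,186) and its round button at (216,185). The dish stirrer's bar key is at (528,174) and its button at (477,174). I'll locate all four from this view.

```bash
python3 - <<'E'
from h import *
z=np.load("w0.npz");c={k:z[k] for k in z if k not in"pd"};P={}
for k,uv in dict(sb=(274,186),hb=(216,185),sd=(528,174),hd=(477,174)).items():
    ce,s=blob(z["p"],*uv,th=65);w=cast(c,[ce],.054)[0];P[k]=w
    f=np.linalg.inv(c["extrinsics"])@np.r_[w,1]
    print(k,ce.round(1),s,w.round(4),z["d"][int(ce[1]),int(ce[0])],f[2].round(4))
for a in"bd":
    v=P["s"+a]-P["h"+a];print(a,np.linalg.norm(v).round(4),np.degrees(np.arctan2(-v[0],v[1])).round(1))
E
```

```text
sb [275.4 186.9] [258 178  33  17 418] [ 0.4634 -0.2467  0.054 ] 0.3258494 0.3261
hb [216.4 185.6] [209 178  16  16 192] [ 0.4518 -0.3097  0.054 ] 0.32599428 0.3256Traceback (most recent call last):
  File "<stdin>", line 4, in <module>
  File "h.py", line 11, in blob
    i=min(k,key=lambda i:np.hypot(*(ce[i]-(u,v))));return ce[i],s[i]
ValueError: min() iterable argument is empty
```

The beaker key is at (0.464, -0.2465), within 1.5 mm of the top view. Descending to about 20 mm above it.

```bash
python3 -m crank '[[[0.02,-0.1,0.8,0,0,0,-1],[0,0,0.8,0,0,0,-1],[0,0,0.8,0,0,0,-1],[0,0,0.8,0,0,0,-1],[0,0,0.8,0,0,0,-1],[0,0,0.8,0,0,0,-1],[0,0,0.4,0,0,0,-1],[0,0,0,0,0,0,-1],[0,0,0,0,0,0,-1]]]'
python3 - <<'E'
from bench import *;import cv2
print(get_state()["tcp_pos"],get_state()["ft_force"])
p,d=capture("wrist");cv2.imwrite("pics/w1.png",p[:,:,::-1])
E
```

```text
clock: 4.65
tcp_pos: [0.4638, -0.2473, 0.2493]
orientation: [180.0, 0.1, 170.9]
ft_force: [0.7, -0.6, 0.6]
gripper_width: 0.0001
finger_force: 0.0
[ 0.46382471 -0.24728821  0.24931217] [ 0.68253406 -0.55665846  0.5569377 ]
```

View pics/w1.png

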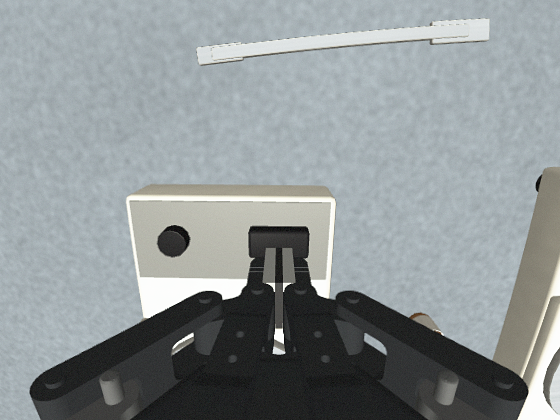

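The fingertips at about (279,250) are centred over the bar key at (278,241), and the round button at (173,241) is well clear. Now a slow approach.

```bash
python3 -m crank '[[[0,0,0.2,0,0,0,-1],[0,0,0.2,0,0,0,-1],[0,0,0.1,0,0,0,-1],[0,0,0.1,0,0,0,-1],[0,0,0.05,0,0,0,-1],[0,0,0.05,0,0,0,-1],[0,0,0,0,0,0,-1]]]';python3 -m crank '[[[0,0,0.03,0,0,0,-1],[0,0,0.03,0,0,0,-1],[0,0,0,0,0,0,-1]]]';python3 -m crank '[[[0,0,0.03,0,0,0,-1],[0,0,0.03,0,0,0,-1],[0,0,0,0,0,0,-1]]]'
```

```text
clock: 5.4
tcp_pos: [0.4632, -0.248, 0.2276]
orientation: [-180.0, -0.0, 170.8]
ft_force: [-0.4, -0.1, -0.7]
gripper_width: 0.0001
finger_force: 0.0
clock: 5.7
tcp_pos: [0.4632, -0.248, 0.226]
orientation: [-180.0, 0.0, 170.8]
ft_force: [0.7, -0.2, 2.0]
gripper_width: -0.0
finger_force: 0.9
clock: 6.0
tcp_pos: [0.4632, -0.248, 0.2241]
orientation: [-180.0, 0.0, 170.8]
ft_force: [-0.6, 0.5, 0.5]
gripper_width: 0.0003
finger_force: 0.8
```

```bash
python3 -m crank '[[[0,0,0.03,0,0,0,-1],[0,0,0.03,0,0,0,-1],[0,0,0,0,0,0,-1]]]';python3 -m crank '[[[0,0,0.03,0,0,0,-1],[0,0,0.03,0,0,0,-1],[0,0,0,0,0,0,-1]]]'
```

```text
clock: 6.3
tcp_pos: [0.4632, -0.248, 0.2225]
orientation: [-180.0, 0.0, 170.8]
ft_force: [-0.7, 0.1, 3.7]
gripper_width: 0.0001
finger_force: 2.1
clock: 6.6
tcp_pos: [0.4632, -0.248, 0.2224]
orientation: [-180.0, 0.0, 170.8]
ft_force: [-4.1, 0.7, 16.7]
gripper_width: 0.0001
finger_force: 8.2
```

The key stopped moving at 0.2224 and the force rose to 16.7 N, so the beaker key is at its bottom stop. Next I'll lift and travel to the dish stirrer.

```bash
python3 -m crank '[[[0,0,-0.2,0,0,0,-1],[0,0,-0.8,0,0,0,-1],[0,0,-1,0,0,0,-1],[0,0,-1,0,0,0,-1],[0,0,-1,0,0,0,-1],[0,0,-1,0,0,0,-1],[0,0,-1,0,0,0,-1],[0.05,0.97,0,0,0,0,-1],[0.05,0.97,0,0,0,0,-1],[0.05,0.97,0,0,0,0,-1],[0.05,0.97,0,0,0,0,-1],[0.05,0.97,0,0,0,0,-1],[0.05,0.97,0,0,0,0,-1],[0.05,0.97,0,0,0,0,-1],[0.05,0.97,0,0,0,0,-1],[0.05,0.97,0,0,0,0,-1],[0.05,0.97,0,0,0,0,-1],[0,0,0,0,0,0,-1],[0,0,0,0,0,0,-1]]]'
python3 - <<'E'
from bench import *;import cv2
from h import *
c=get_calibration("wrist");p,d=capture("wrist");np.savez("w2.npz",p=p,d=d,**c);cv2.imwrite("pics/w2.png",p[:,:,::-1])
P=[]
for uv in((275,186),(216,185)):
    ce,s=blob(p,*uv,R=30,th=65);w=cast(c,[ce],.054)[0];P.append(w);print(ce.round(1),s,w.round(4),d[int(ce[1]),int(ce[0])])
v=P[0]-P[1];print(np.linalg.norm(v),np.degrees(np.arctan2(-v[0],v[1])))
E
```

```text
clock: 8.5
tcp_pos: [0.4945, 0.0423, 0.4]
orientation: [-180.0, -0.1, 170.9]
ft_force: [-0.8, -0.1, 0.1]
gripper_width: -0.0001
finger_force: 0.0
[279.  188.9] [262 180  33  17 459] [0.4946 0.0421 0.054 ] 0.32213688
[219.1 187.8] [211 180  17  17 207] [ 0.4834 -0.0211  0.054 ] 0.3220872
0.06415296124892388 -10.077170399802357
```

View pics/w2.png

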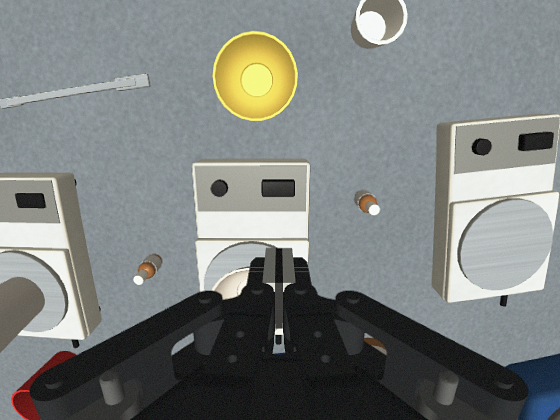

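The tool stands over the dish key, with the bar at (279,189) and the button at (219,188). The measured key position matches the tool to 0.2 mm. Descending and pressing.

```bash
python3 -m crank '[[[0,0,0.8,0,0,0,-1],[0,0,0.8,0,0,0,-1],[0,0,0.8,0,0,0,-1],[0,0,0.8,0,0,0,-1],[0,0,0.8,0,0,0,-1],[0,0,0.8,0,0,0,-1],[0,0,0.2,0,0,0,-1],[0,0,0.2,0,0,0,-1],[0,0,0.2,0,0,0,-1],[0,0,0.1,0,0,0,-1],[0,0,0.1,0,0,0,-1],[0,0,0.05,0,0,0,-1],[0,0,0.05,0,0,0,-1],[0,0,0,0,0,0,-1]]]';python3 -m crank '[[[0,0,0.03,0,0,0,-1],[0,0,0.03,0,0,0,-1],[0,0,0,0,0,0,-1]]]';python3 -m crank '[[[0,0,0.03,0,0,0,-1],[0,0,0.03,0,0,0,-1],[0,0,0,0,0,0,-1]]]'
```

```text
clock: 9.95
tcp_pos: [0.4947, 0.0418, 0.2295]
orientation: [-180.0, 0.0, 170.8]
ft_force: [0.5, 0.3, -0.0]
gripper_width: -0.0
finger_force: 0.0
clock: 10.25
tcp_pos: [0.4948, 0.0418, 0.2278]
orientation: [180.0, 0.0, 170.8]
ft_force: [0.1, 0.6, 1.6]
gripper_width: 0.0002
finger_force: 0.6
clock: 10.55
tcp_pos: [0.4948, 0.0418, 0.2259]
orientation: [180.0, 0.0, 170.8]
ft_force: [-0.5, 0.2, 1.6]
gripper_width: -0.0001
finger_force: 0.8
```

```bash
python3 -m crank '[[[0,0,0.03,0,0,0,-1],[0,0,0.03,0,0,0,-1],[0,0,0,0,0,0,-1]]]';python3 -m crank '[[[0,0,0.03,0,0,0,-1],[0,0,0.03,0,0,0,-1],[0,0,0,0,0,0,-1]]]';python3 -m crank '[[[0,0,0.03,0,0,0,-1],[0,0,0,0,0,0,-1]]]'
```

```text
clock: 10.85
tcp_pos: [0.4948, 0.0418, 0.224]
orientation: [180.0, 0.0, 170.8]
ft_force: [0.1, 0.3, 0.4]
gripper_width: 0.0002
finger_force: 0.6
clock: 11.15
tcp_pos: [0.4948, 0.0418, 0.2225]
orientation: [180.0, 0.0, 170.8]
ft_force: [-0.2, 0.3, 4.2]
gripper_width: 0.0003
finger_force: 2.1
clock: 11.35
tcp_pos: [0.4948, 0.0418, 0.2224]
orientation: [180.0, 0.0, 170.8]
ft_force: [-1.8, 0.6, 11.2]
gripper_width: 0.0001
finger_force: 5.5
```

The dish key is also at its stop, at the same height of 0.2224 with 11 N. I'll withdraw up and away to the left, then check.

```bash
python3 -m crank '[[[0,0,-0.2,0,0,0,-1],[0,0,-0.8,0,0,0,-1],[0,0,-1,0,0,0,-1],[0,0,-1,0,0,0,-1],[0,0,-1,0,0,0,-1],[0,0,-1,0,0,0,-1],[0,0,-1,0,0,0,-1],[0,-1,0,0,0,0,-1],[0,-1,0,0,0,0,-1],[0,-1,0,0,0,0,-1],[0,-1,0,0,0,0,-1],[0,-1,0,0,0,0,-1],[0,0,0,0,0,0,-1],[0,0,0,0,0,0,-1]]]'
python3 - <<'E'
from bench import *;import cv2,numpy as np
c=get_calibration("wrist");p,d=capture("wrist");cv2.imwrite("pics/w3.png",p[:,:,::-1])
fx=c["fx"];E=np.array(c["extrinsics"]);K=np.array([[fx,0,c["cx"]],[0,c["fy"],c["cy"]],[0,0,1]])
g=np.stack(np.meshgrid(np.arange(560.),np.arange(420.)),-1).reshape(-1,1,2)
q=cv2.undistortPoints(g,K,np.array([c["k1"],0,0,0,0]))[:,0];D=d.reshape(-1,1)
W=np.c_[q*D,D]@E[:3,:3].T+E[:3,3]
n=dict(sb=(.4632,-.2475),hb=(.452,-.3105),sd=(.4946,.042),hd=(.4834,-.0211))
for k,xy in n.items():
    m=(np.hypot(*(W[:,:2]-xy).T)<.006)&(D[:,0]>0);print(k,m.sum(),np.median(W[m,2]).round(4))
E
```

```text
clock: 12.75
tcp_pos: [0.4704, -0.1068, 0.401]
orientation: [180.0, -0.1, 170.7]
ft_force: [-0.3, 0.7, 0.2]
gripper_width: -0.0001
finger_force: 0.0
sb 86 0.0479
hb 80 0.054
sd 84 0.0479
hd 93 0.0538
```

View pics/w3.png

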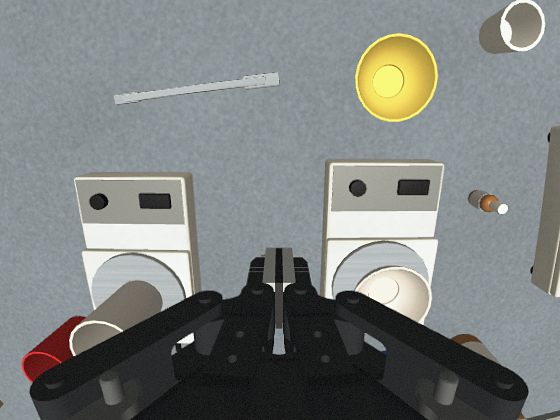

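The bar keys at (154,201) and (413,187) now sit 6 mm below the round buttons at (98,201) and (357,188). The beaker and dish are still on their plates and the gripper is clear.

```bash
python3 -c "from bench import ticket;print(ticket.hand_in())"
```

```text
the job is handed in; nothing more can be done
None
```

I pressed the beaker stirrer's stir key fully down, then the dish stirrer's; both stayed down, their heat buttons are still up, the arm touched nothing else and stands clear, and the job is handed in at about 13 s.

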